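# Put the used long pipette in the soaking jar

### The job

Of the three pipettes hanging on the bench stand, lift the long one up and off its fork and put it tip-down into the tall narrow steel jar. Lower its tip into the jar before you let go, and leave it standing there. Leave the two short pipettes hanging and keep the jar upright.

Things in the scene. Friction and masses are not known exactly. Their poses are not given: they have to be found in the camera images.
- stand: Fixed black pipette stand. Origin on the bench below its middle fork, z up. Three forks at y = -100, 0, 100 mm: each two level steel prongs along x, tops 155 mm up, 17 mm gap, open to -x, where the ends (x = -28 mm) turn up to 167 mm; cross bar at x = 40 mm, no higher. Base plate 12 mm thick, x -15 to 85 mm. Lift a pipette over 15 mm, then draw it out to -x.
- long_pipette: The long pipette, 198 mm, about 90 g, hanging upright in one of the forks. Round; z up its axis. Origin at the underside of its black collar (34 mm wide, 6 mm thick), which rests on the prongs. Grey handle 24 mm wide from z = 6 to 58 mm (grip here), black button as wide up to 68 mm. Stem below, 14 mm wide, tapering to a 7 mm tip at z = -130 mm.
- long_pipette_tip (a point): Tip of the long pipette, on its axis 130 mm below the collar's underside.
- short_pipette_1: One of two alike short pipettes, 143 mm, hanging in another fork; leave alone. Origin at the collar's underside; same collar and handle, but a narrow 10 mm button (top at z = 68 mm), and its stem ends at z = -75 mm.
- short_pipette_2: The other short pipette, same shape, in the remaining fork; to be left alone.
- jar: Tall narrow round steel jar standing loose on the bench, 0.6 kg. Origin at the centre of its underside, z up. Foot 90 mm wide, 10 mm thick; tube 48 mm outside, 40 mm inside; inner floor at 14 mm, rim at 112 mm. With the long pipette's tip on the floor, its collar is 32 mm above the rim.
- jar_mouth (a point): Centre of the jar's open mouth, at rim height, 112 mm above the bench.

How it is judged:
On the way, in this order (a step that is already met when the one before it is completed fails the run):
1. The long pipette is held by the fingers and lifted off its fork: its collar at least 20 mm above where it hung (z of long_pipette in the frame of stand above 0.175 m and contact force between the fingers and long_pipette above 0.5 N), for 0.1 s.
2. Still held by the fingers, its tip is inside the jar, at least 20 mm below the rim (z of long_pipette_tip in the frame of jar_mouth below -0.02 m and horizontal distance between long_pipette_tip and jar_mouth below 0.022 m and contact force between the fingers and long_pipette above 0.5 N), for 0.1 s.
At the end, for the whole second after the job is handed in: The long pipette stands in the jar, released and at rest, its tip within 12 mm of the jar's inner floor, handle up (it may lean against the rim, up to 25 degrees). The jar stands upright, within 5 degrees (z of long_pipette_tip in the frame of jar between 0.005 and 0.026 m and horizontal distance between long_pipette_tip and jar below 0.022 m and angle between long_pipette's own z axis and vertical below 0.45 rad and angle between jar's own z axis and vertical below 0.1 rad and contact force between the fingers and long_pipette below 0.1 N and linear speed of each of long_pipette, jar below 0.03 m/s); the robot touches nothing.
It fails at once if A short pipette is shifted by more than 30 mm (distance of any of short_pipette_1, short_pipette_2 from where it was at the start of the episode above 0.03 m).
It fails at once if The jar is tipped by more than 20 degrees or pushed more than 50 mm (angle between jar's own z axis and vertical above 0.35 rad or distance of jar from where it was at the start of the episode above 0.05 m).
It also fails if it takes over 51 s, if anything falls off the work surface, if the arm or the gripper's body presses on something with over 40 N, if the wrist force passes 120 N, or if a joint passes its speed limit or range.

### The arm

A 6-joint arm with a two-finger parallel gripper is mounted at the origin on the work surface. World frame = base frame: x ahead of the robot, y to its left, z up, the work surface at z = 0. Lengths are in m, angles in rad, forces in N, time in s.
With the tool pointing down it reaches from about 0.35 to 0.725 m from the base axis. Payload 4.3 kg.
Tool frame: the origin (TCP) lies between the finger pads; the fingertips stand 8 mm ahead of it and the grasp point (between the pads) lies 11 mm behind it; z points along the fingers, y is the line along which they close (so a half turn about z gives the same grasp; the last joint's range is limited). The gripper opens to 85 mm and grips with 20 to 120 N. Pads are 22 mm wide; open, the fingers measure 114 mm over their backs; the gripper's body (76 mm by 85 mm) begins 54 mm behind the grasp point. The pads swing forward as they close: fully open they stand 13 mm farther back than shut.
Start: joints at [-1.403, 0.377, 0.081, 1.274, 0, 1.46], TCP at [0.158, -0.553, 0.204] pointing down, gripper open.
Joint ranges: [-2.72, 2.72], [-0.84, 1.66], [-1.02, 1.22], [-1.77, 2.12], [-1.37, 1.28], [-3.14, 3.14]. Speed limits (rad/s): [2.57, 2.57, 3.14, 3.14, 3.14, 3.14].

### API

Orientations are given as a rotation vector (axis times angle).
In Python, from plant import robot gives the robot as it stands.
- The arm moves only by the tool apply_moves, never from a script. Its arguments are lists of equal length, an entry for each row: "linear": the shift along the tool's x, y, z in cm, a list of three; "roll": the turn about the tool's z in rad. In form: {"linear": [[tx, ty, tz], ...], "roll": [roll, ...]}. A call has 1 to 8 rows; each row is the pose to reach, as a shift and turn from the pose commanded when the call began, along the tool's axes at that moment; what a row does not reach only later rows make up. A row lasts 1/12 s, in which the tool goes at most 41.7 mm and 7.16 degrees, less where a joint would pass 70% of its speed; a pose out of reach is approached as far as the arm can. A call with a gripper value outside its range is refused whole. "claw" is the closure, from 0 (fully open) to 1 (shut), set as the call begins (left out, the last holds). The fingers move at their own pace and stop on an object; "force" is the grip in N (left out, the last holds). Time passes only in rows, so rows that repeat a pose let the fingers close. It gives the time, the measured TCP pose, the force, the opening and the grip force at its end, in the units of the state.
- robot.read_state(): the state, without advancing time (a new reading comes with each control period).
- robot.read_camera(name): name is "side" or "top"; returns (picture, depth): 384x512x3 uint8, red, green, blue; 384x512 float32, m along the optical axis (not along the pixel's ray), 0 where there is no reading.
- robot.camera_info(name): a dict with "fx", "fy", "cx", "cy" (pixels), "rvec" (rotation vector, rad) and "tvec" (3), from world to camera coordinates, as OpenCV has them. Camera axes: x right, y down, z forward; pixel columns grow to the right and rows downward; lengths in m; the calibration is good to about 2 mm. A picture is of the moment at which its call begins. camera_info takes no time and is no camera call.
- robot.job_done(): hands the job in; it is judged then, once.
Trained networks look in the newest picture that a camera, given by its name, has taken for a name from the list of things; names that differ only in an ending like _2 or _b are one class to them, and where a whole thing is asked for, a point or a joint stands for the part that bears it (a point fixed in the world has none). Each returns a list of dicts, best first, with "confidence" (0 to 1); they miss things now and then, are a little off and sometimes report something else, mostly with a low value. They report only what shows in the picture. A call takes as long as a camera call.
- robot.regions_of(camera, name): "mask" (384x512 bool, what is visible of it) and "bbox" ([left, top, width, height] in pixels, round what is visible of it).
The state is a dict: "time_s": time; "qpos": joint angles; "joint_velocities": joint speeds; "effort": joint torques, N m; "eef_pos": TCP position; "tool_rot": TCP orientation; "contact_force": force on the tool from outside, world axes, zero at the start; "wrist_torque": the same for the moment, N m; "opening": finger opening in m; "finger_force": force on a finger pad.
Only numpy, scipy, OpenCV 4.12 (cv2) and the standard library are available. Lean on these libraries where they do the work, as an engineer would, in place of code of your own. Each camera call takes 0.05 s, during which the arm holds its last target. There are 200 camera calls.

## Working session

There is one attempt and no reset: what is moved stays moved. The work goes in short steps, Python scripts to look and compute and a tool call to move; the robot and the scene stay as the last step left them, time stands still between calls to the robot, and variables do not carry over. Pictures are saved under pics/ and viewed, at most 10 in all, crops included, and the job is handed in when it is done.

Besides the shell and the picture viewer there is one more tool, called after "Request:" in YAML: its name, and indented under it one key for each argument. apply_moves: Moves the arm, as the interface text tells. Its arguments: {"type":"object","properties":{"linear":{"type":"array"},"roll":{"type":"array"},"claw":{"type":"number"},"force":{"type":"number"}},"required":["linear","roll"]}

```bash
mkdir -p pics
cat > h.py <<'E'
from plant import robot
import numpy as np, cv2
from scipy.spatial.transform import Rotation as R
def cloud(cam,depth,mask):
    i=robot.camera_info(cam);v,u=np.nonzero(mask&(depth>0));d=depth[v,u]
    p=np.c_[(u-i['cx'])/i['fx']*d,(v-i['cy'])/i['fy']*d,d]
    return (p-np.array(i['tvec']).ravel())@R.from_rotvec(np.ravel(i['rvec'])).as_matrix()
E
python3 - <<'E'
from h import *
s=robot.read_state();print(s['eef_pos'],s['tool_rot'],s['time_s'])
print(np.round(R.from_rotvec(s['tool_rot']).as_matrix(),3))
ims=[]
for c in ('side','top'):
    im,d=robot.read_camera(c);im=im.copy();out=im.copy()
    for n in ('stand','long_pipette','short_pipette_1','jar'):
        for r in robot.regions_of(c,n):
            p=cloud(c,d,r['mask'])
            print(c,n,round(r['confidence'],2),r['bbox'],len(p),np.round(np.percentile(p,[2,50,98],axis=0),3).tolist() if len(p) else '')
            l,t,w,h=map(int,r['bbox']);cv2.rectangle(out,(l,t),(l+w,t+h),(255,0,0),1);cv2.putText(out,n[:5],(l,t-2),0,.4,(255,0,0))
    cv2.imwrite(f'pics/{c}1.png',out[:,:,::-1])
print(robot.read_state()['time_s'])
E
```

```text
[ 0.15756883 -0.55228637  0.20327728] [-3.10938490e+00 -4.34636718e-01  7.43428816e-05] 0.0
[[ 0.962  0.274 -0.   ]
 [ 0.274 -0.962  0.002]
 [ 0.    -0.002 -1.   ]]
side stand 0.8 [240.5, 53.5, 53.6, 127.5] 3356 [[0.535, 0.08, -0.0], [0.597, 0.171, 0.012], [0.648, 0.402, 0.161]]
side long_pipette 0.62 [247.4, 97.6, 18.5, 65.0] 577 [[0.54, 0.102, 0.038], [0.552, 0.111, 0.17], [0.566, 0.124, 0.223]]
side long_pipette 0.35 [253.1, 66.5, 14.7, 27.5] 295 [[0.555, 0.203, 0.159], [0.566, 0.208, 0.19], [0.58, 0.221, 0.221]]
side short_pipette_1 0.8 [251.2, 35.3, 16.2, 35.1] 284 [[0.56, 0.302, 0.157], [0.574, 0.309, 0.19], [0.589, 0.322, 0.222]]
side short_pipette_1 0.74 [251.6, 66.3, 15.3, 29.9] 343 [[0.553, 0.201, -0.001], [0.568, 0.209, 0.187], [0.6, 0.471, 0.222]]
side jar 0.81 [257.2, 244.8, 48.4, 64.9] 2079 [[0.55, -0.223, 0.001], [0.589, -0.196, 0.029], [0.629, -0.157, 0.112]]
top stand 0.7 [68.5, 164.7, 134.6, 54.2] 4677 [[0.539, 0.086, 0.007], [0.596, 0.21, 0.013], [0.645, 0.337, 0.158]]
top long_pipette 0.63 [164.0, 195.9, 19.1, 17.7] 235 [[0.536, 0.102, 0.157], [0.549, 0.113, 0.22], [0.564, 0.127, 0.225]]
top short_pipette_1 0.79 [116.2, 188.3, 19.4, 18.5] 276 [[0.55, 0.202, 0.155], [0.563, 0.212, 0.199], [0.58, 0.228, 0.223]]
top short_pipette_1 0.65 [65.6, 183.3, 22.7, 17.9] 309 [[0.558, 0.301, 0.155], [0.571, 0.31, 0.195], [0.587, 0.326, 0.223]]
top short_pipette_1 0.43 [295.4, 177.3, 34.5, 36.9] 1145 [[0.547, -0.216, 0.006], [0.584, -0.176, 0.012], [0.626, -0.14, 0.113]]
top jar 0.61 [292.8, 175.4, 38.7, 40.4] 1143 [[0.547, -0.214, 0.005], [0.584, -0.176, 0.012], [0.628, -0.14, 0.113]]
0.5
```

Run:
```python
import cv2,numpy as np
a=cv2.imread('pics/side1.png');b=cv2.imread('pics/top1.png')
o=np.hstack([a[20:330,180:400],b[130:260,40:360][:, :]  if 0 else cv2.resize(b[120:260,50:350],None,fx=1.9,fy=2.214)])
print(o.shape);cv2.imwrite('pics/both.png',o)
```

```text
(310, 790, 3)
```

View pics/both.png

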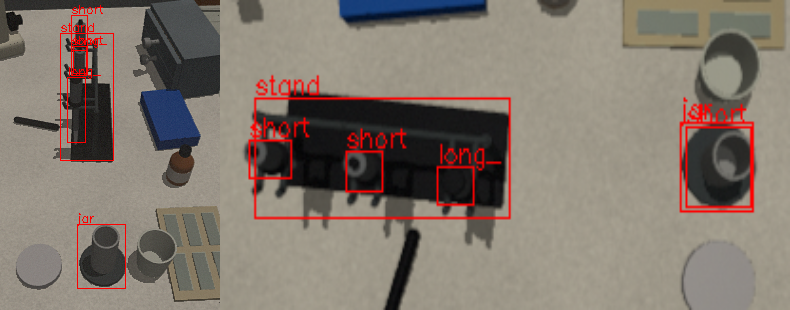

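Run:
```python
from h import *
im,d=robot.read_camera('top');P=cloud('top',d,d>0)
def fit(p):
    A=np.c_[2*p[:,:2],np.ones(len(p))];x=np.linalg.lstsq(A,(p[:,:2]**2).sum(1),rcond=None)[0];return x[:2],np.sqrt(x[2]+x[0]**2+x[1]**2)
for n,c,z,r in(('long',(.552,.112),(.215,.24),.03),('s2',(.566,.21),(.215,.24),.03),('s1',(.574,.31),(.215,.24),.03),('rim',(.587,-.18),(.105,.12),.05),('foot',(.587,-.18),(.004,.016),.06)):
    q=P[(np.hypot(*(P[:,:2]-c).T)<r)&(P[:,2]>z[0])&(P[:,2]<z[1])]
    lo,hi=np.percentile(q,[1,99],axis=0)
    print(n,len(q),np.round(lo,4),np.round(hi,4),'mid',np.round((lo+hi)/2,4),'circ',cv2.minEnclosingCircle((q[:,:2]*1000).astype(np.float32)))
ps,ds=robot.read_camera('side');P=cloud('side',ds,ds>0)
for n,c,z in(('long handle',(.552,.112),(.17,.21)),('stem',(.552,.112),(.05,.14)),('jar tube',(.587,-.18),(.03,.1)),('rim',(.587,-.18),(.108,.12))):
    q=P[(np.hypot(*(P[:,:2]-c).T)<.04)&(P[:,2]>z[0])&(P[:,2]<z[1])]
    print(n,len(q),np.round(fit(q),4) if 0 else fit(q))
i=robot.camera_info('side');print(-R.from_rotvec(np.ravel(i['rvec'])).as_matrix().T@np.ravel(i['tvec']))
```

```text
long 127 [0.5396 0.1067 0.2174] [0.5617 0.1276 0.2259] mid [0.5507 0.1171 0.2216] circ ((550.9325561523438, 117.71307373046875), 11.93355941772461)
s2 33 [0.5562 0.2101 0.2152] [0.5721 0.2244 0.2254] mid [0.5642 0.2173 0.2203] circ ((564.8128662109375, 217.55029296875), 8.771685600280762)
s1 32 [0.5657 0.3106 0.2152] [0.5784 0.3229 0.2262] mid [0.5721 0.3168 0.2207] circ ((573.26806640625, 315.8367919921875), 8.088044166564941)
rim 141 [ 0.5652 -0.2031  0.1053] [ 0.6102 -0.1572  0.1152] mid [ 0.5877 -0.1801  0.1102] circ ((587.6353759765625, -180.50042724609375), 24.15958023071289)
foot 757 [ 0.5441 -0.2235  0.0043] [ 0.6308 -0.1372  0.0155] mid [ 0.5874 -0.1803  0.0099] circ ((587.8363037109375, -180.1148681640625), 58.851863861083984)
long handle 180 (array([0.55319694, 0.11707121]), np.float64(0.010958752061017369))
stem 152 (array([0.55325122, 0.11447564]), np.float64(0.004416091864897891))
jar tube 742 (array([ 0.59025641, -0.1825084 ]), np.float64(0.02189637111718251))
rim 194 (array([ 0.59051063, -0.18135642]), np.float64(0.021810180244284327))
[ 0.51857036 -0.53982195  0.75388573]
```

The pictures show the stand with the long pipette at the right end of its row (top view about pixel (174,205)) and the two shorts to its left. The jar with the wide foot is at about (312,195). The round beaker behind it and the disc in front are other objects. Measured positions are long ≈ (0.552, 0.117), top at 0.224 as expected, and jar ≈ (0.589, -0.181), rim at 0.112.

Request:
apply_moves:
  linear:
    - [0, 0, -4]
    - [0, 0, -8]
    - [2, -2, -11]
    - [5, -5, -11]
    - [8, -8, -11]
    - [11, -10.5, -11]
    - [14, -13.3, -11]
    - [17, -16.2, -11]
  roll: [-0.12, -0.24, -0.36, -0.48, -0.6, -0.72, -0.84, -0.96]
  claw: 0
  force: 40

```text
time_s: 1.27
eef_pos: [0.2774, -0.3491, 0.3144]
tool_rot: [2.553, 1.829, 0.0]
contact_force: [0.9, 0.0, -0.3]
opening: 0.0852
finger_force: 0.0
```

```bash
cat > g.py <<'E'
import sys
from h import *
s=robot.read_state();M=R.from_rotvec(s['tool_rot']).as_matrix()
print('t',s['time_s'],'pos',np.round(s['eef_pos'],4),'q',np.round(s['qpos'],2),'yaw',round(np.arctan2(M[1,0],M[0,0]),3),'open',s['opening'],'F',np.round(s['contact_force'],1),s['finger_force'])
for a in sys.argv[1:]:
    w=np.array(eval(a));print(a,'shift cm',np.round(M.T@(w-s['eef_pos'])*100,2))
E
python3 g.py .552,.1165,.31
```

```text
t 1.2667 pos [ 0.2774 -0.3491  0.3144] q [-1.04  0.1   0.01  1.47  0.    0.86] yaw 1.243 open 0.08520313192494643 F [ 0.9  0.  -0.3] 0.0
.552,.1165,.31 shift cm [52.92 11.01  0.42]
```

Request:
apply_moves:
  linear:
    - [3.3, 0.7, 0]
    - [6.6, 1.4, 0]
    - [9.9, 2.1, 0]
    - [13.2, 2.8, 0]
    - [16.5, 3.5, 0]
    - [19.8, 4.1, 0]
    - [23.1, 4.8, 0]
    - [26.4, 5.5, 0]
  roll: [-0.1, -0.2, -0.22, -0.22, -0.22, -0.22, -0.22, -0.22]

```text
time_s: 1.93
eef_pos: [0.4156, -0.1175, 0.3145]
tool_rot: [2.343, 2.092, 0.0]
contact_force: [0.4, -0.3, 0.4]
opening: 0.0852
finger_force: 0.0
```

```bash
python3 g.py .552,.1165,.31
```

```text
t 1.9333 pos [ 0.4156 -0.1175  0.3145] q [-0.42  0.08 -0.02  1.47 -0.    1.26] yaw 1.458 open 0.08516162743500957 F [ 0.4 -0.3  0.4] 0.0
.552,.1165,.31 shift cm [24.79 10.91  0.45]
```

Request:
apply_moves:
  linear:
    - [3.3, 1.5, 0]
    - [6.6, 3.0, 0]
    - [9.9, 4.4, 0]
    - [13.2, 5.8, 0]
    - [16.5, 7.3, 0]
    - [19.8, 8.7, 0]
    - [23, 10.1, 0]
    - [24.8, 10.9, 0]
  roll: [0, 0, 0, 0, 0, 0, 0, 0]

```text
time_s: 2.6
eef_pos: [0.5524, 0.1183, 0.3137]
tool_rot: [-2.34, -2.095, -0.001]
contact_force: [-0.6, -0.2, -0.9]
opening: 0.0853
finger_force: 0.0
```

```bash
python3 g.py .552,.1165,.181
```

```text
t 2.6 pos [0.5524 0.1183 0.3137] q [0.1  0.36 0.34 1.55 0.   1.78] yaw 1.46 open 0.0853197400837918 F [-0.6 -0.2 -0.9] 0.0
.552,.1165,.181 shift cm [-0.2  -0.02 13.27]
```

Request:
apply_moves:
  linear:
    - [-0.1, 0, 3]
    - [-0.1, 0, 6]
    - [-0.1, 0, 9]
    - [-0.1, 0, 11.5]
    - [-0.1, 0, 12.8]
    - [-0.1, 0, 13.2]
    - [-0.1, 0, 13.2]
  roll: [0, 0, 0, 0, 0, 0, 0]

```text
time_s: 3.18
eef_pos: [0.5502, 0.1139, 0.1811]
tool_rot: [-2.342, -2.092, 0.003]
contact_force: [0.2, 0.2, -0.6]
opening: 0.0854
finger_force: 0.0
```

Request:
apply_moves:
  linear:
    - [0, 0, 0]
    - [0, 0, 0]
    - [0, 0, 0]
    - [0, 0, 0]
    - [0, 0, 0]
    - [0, 0, 0]
    - [0, 0, 0]
    - [0, 0, 0]
  roll: [0, 0, 0, 0, 0, 0, 0, 0]
  claw: 1
  force: 40

```text
time_s: 3.85
eef_pos: [0.5519, 0.114, 0.1831]
tool_rot: [2.342, 2.092, 0.002]
contact_force: [0.2, -0.7, 5.3]
opening: 0.0221
finger_force: 39.2
```

```bash
python3 g.py
```

```text
t 3.85 pos [0.5519 0.114  0.1831] q [ 0.09  0.36 -0.    1.21 -0.    1.78] yaw 1.458 open 0.022063024487343853 F [ 0.2 -0.7  5.3] 39.188243597745895
```

Request:
apply_moves:
  linear:
    - [0, 0, -0.5]
    - [0, 0, -1.2]
    - [0, 0, -2.0]
    - [0, 0, -2.8]
    - [0, 0, -3.2]
    - [0, 0, -3.2]
    - [0, 0, -3.2]
  roll: [0, 0, 0, 0, 0, 0, 0]

```text
time_s: 4.43
eef_pos: [0.5515, 0.1141, 0.2145]
tool_rot: [2.343, 2.092, 0.001]
contact_force: [-0.5, -0.5, -1.0]
opening: 0.022
finger_force: 39.3
```

```bash
python3 g.py
python3 - <<'E'
from h import *
im,d=robot.read_camera('side');cv2.imwrite('pics/s2.png',cv2.resize(im[40:200,200:330],None,fx=3,fy=3)[:,:,::-1])
E
```

```text
t 4.4333 pos [0.5515 0.1141 0.2145] q [ 0.09  0.35  0.07  1.29 -0.    1.78] yaw 1.458 open 0.022018261535592387 F [-0.5 -0.5 -1. ] 39.272978603839874
```

View pics/s2.png

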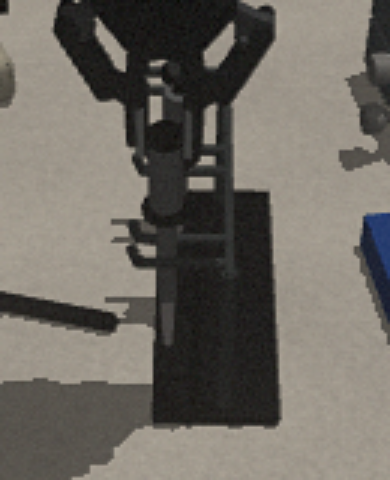

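The picture shows the long pipette upright in the fingers at crop (165,230), with its collar clear above the prongs. The shorts are still hanging behind it. Next I draw it out to -x.

Request:
apply_moves:
  linear:
    - [0, -1, 0]
    - [0, -2.2, 0]
    - [0, -3.6, 0]
    - [0, -5, 0]
    - [0, -6.4, 0]
    - [0, -7.4, 0]
    - [0, -7.8, 0]
    - [0, -7.8, 0]
  roll: [0, 0, 0, 0, 0, 0, 0, 0]

```text
time_s: 5.15
eef_pos: [0.4728, 0.1229, 0.2141]
tool_rot: [-2.343, -2.093, 0.001]
contact_force: [-0.6, -0.1, -1.4]
opening: 0.0222
finger_force: 39.3
```

Request:
apply_moves:
  linear:
    - [0, 0, -1.5]
    - [0, 0, -3.5]
    - [0, 0, -5.5]
    - [0, 0, -7.5]
    - [0, 0, -9]
    - [0, 0, -9.6]
    - [0, 0, -9.6]
    - [0, 0, -9.6]
  roll: [0, 0, 0, 0, 0, 0, 0, 0]

```text
time_s: 5.82
eef_pos: [0.4742, 0.1228, 0.3096]
tool_rot: [2.343, 2.092, -0.0]
contact_force: [-0.5, -0.1, -0.8]
opening: 0.0221
finger_force: 39.4
```

```bash
python3 g.py .5895,-.183,.31
python3 - <<'E'
from h import *
im,d=robot.read_camera('side');P=cloud('side',d,d>0);e=robot.read_state()['eef_pos']
for n,z in(('handle',(-.01-.01,.0)),('stem',(-.14,-.05)),('tip',(-.165,-.14))):
    q=P[(np.hypot(*(P[:,:2]-e[:2]).T)<.04)&(P[:,2]-e[2]>z[0])&(P[:,2]-e[2]<z[1])]
    print(n,len(q),np.median(q,0),q[:,2].min() if len(q) else 0)
cv2.imwrite('pics/s3.png',cv2.resize(im[40:240,180:340],None,fx=3,fy=3)[:,:,::-1])
E
```

```text
t 5.8167 pos [0.4742 0.1228 0.3096] q [ 0.12  0.2   0.11  1.48 -0.    1.81] yaw 1.458 open 0.022080552283137156 F [-0.5 -0.1 -0.8] 39.41159024834633
.5895,-.183,.31 shift cm [-29.08  14.91  -0.03]
handle 122 [0.47571919 0.11698322 0.29933456] 0.28910440883851785
stem 228 [0.47619511 0.1216601  0.22146722] 0.16944174453181526
tip 22 [0.47665503 0.12347661 0.16152311] 0.15143084937188608
```

View pics/s3.png

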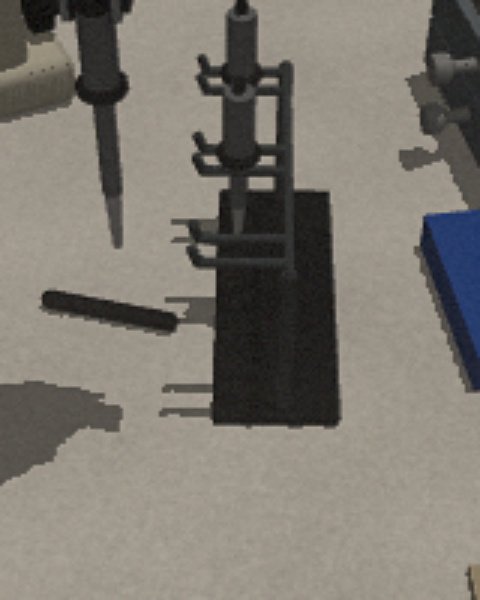

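The pipette is clear of the stand, hanging vertical with its tip at about (115,245) in the crop, z ≈ 0.152. Both shorts are hanging undisturbed.

Request:
apply_moves:
  linear:
    - [-1.5, 0.7, 0]
    - [-4, 2, 0]
    - [-7, 3.5, 0]
    - [-10, 5, 0]
    - [-13, 6.5, 0]
    - [-16, 8, 0]
    - [-19, 9.5, 0]
    - [-22, 11, 0]
  roll: [0, 0, 0, 0, 0, 0, 0, 0]

```text
time_s: 6.53
eef_pos: [0.5579, -0.1097, 0.3086]
tool_rot: [-2.342, -2.091, 0.002]
contact_force: [1.1, 0.8, -1.3]
opening: 0.022
finger_force: 39.4
```

Request:
apply_moves:
  linear:
    - [-2.5, 1.3, 0]
    - [-4.5, 2.3, 0]
    - [-6, 3.1, 0]
    - [-7, 3.6, 0]
    - [-7.2, 3.7, 0]
    - [-7.2, 3.7, 0]
    - [-7.2, 3.7, 0]
  roll: [0, 0, 0, 0, 0, 0, 0]

```text
time_s: 7.12
eef_pos: [0.5864, -0.1832, 0.3094]
tool_rot: [-2.342, -2.092, 0.001]
contact_force: [-0.4, 0.2, -1.1]
opening: 0.0223
finger_force: 39.4
```

```bash
python3 g.py .587,-.184,.174
python3 - <<'E'
from h import *
im,d=robot.read_camera('side');P=cloud('side',d,d>0);e=robot.read_state()['eef_pos']
for n,z in(('handle',(-.02,.0)),('stem',(-.14,-.05)),('tip',(-.165,-.14)),('jarrim',(-.203,-.196))):
    q=P[(np.hypot(*(P[:,:2]-e[:2]).T)<.04)&(P[:,2]-e[2]>z[0])&(P[:,2]-e[2]<z[1])]
    print(n,len(q),np.median(q,0),q.min(0),q.max(0))
cv2.imwrite('pics/s4.png',cv2.resize(im[120:330,200:380],None,fx=2.8,fy=2.8)[:,:,::-1])
E
```

```text
t 7.1167 pos [ 0.5864 -0.1832  0.3094] q [-0.41  0.48  0.51  1.6   0.    1.28] yaw 1.458 open 0.022296102077989793 F [-0.4  0.2 -1.1] 39.40778687596321
.587,-.184,.174 shift cm [-0.08  0.09 13.54]
handle 148 [ 0.58550935 -0.18906164  0.30013386] [ 0.57533989 -0.19172664  0.2901299 ] [ 0.59858869 -0.17835511  0.3097863 ]
stem 257 [ 0.58679427 -0.18435811  0.22372756] [ 0.58056949 -0.1869075   0.16991638] [ 0.59455877 -0.1787227   0.25925556]
tip 24 [ 0.58790401 -0.18231367  0.16116077] [ 0.58478472 -0.18367844  0.14991754] [ 0.59156585 -0.18024633  0.16945267]
jarrim 208 [ 0.58966648 -0.18314391  0.11128503] [ 0.56692482 -0.20463929  0.10708057] [ 0.61448906 -0.15745672  0.11378211]
```

View pics/s4.png

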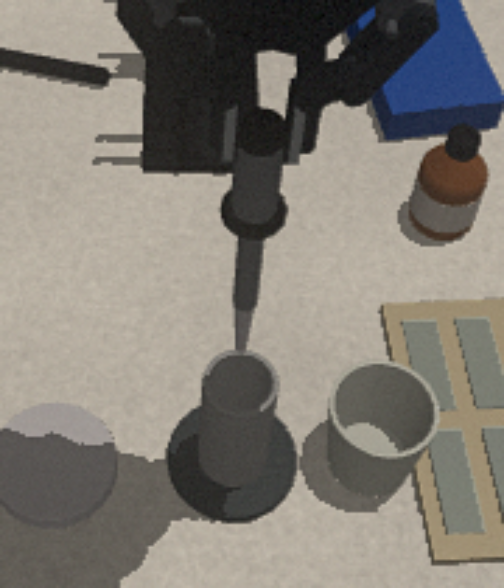

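The tip is at crop (240,345), directly above the jar mouth centred at (240,380), and the offset measures about 3 mm. Now I lower it.

Request:
apply_moves:
  linear:
    - [-0.2, 0.2, 0]
    - [-0.2, 0.2, 1]
    - [-0.2, 0.2, 2.5]
    - [-0.2, 0.2, 4]
    - [-0.2, 0.2, 5.5]
    - [-0.2, 0.2, 7]
    - [-0.2, 0.2, 8]
    - [-0.2, 0.2, 8]
  roll: [0, 0, 0, 0, 0, 0, 0, 0]

```text
time_s: 7.83
eef_pos: [0.5871, -0.1848, 0.2279]
tool_rot: [-2.339, -2.091, 0.003]
contact_force: [-1.3, -0.2, -2.0]
opening: 0.0221
finger_force: 39.4
```

Request:
apply_moves:
  linear:
    - [0, 0, 1]
    - [0, 0, 2]
    - [0, 0, 3]
    - [0, 0, 4]
    - [0, 0, 4.7]
    - [0, 0, 5]
    - [0, 0, 5.2]
    - [0, 0, 5.2]
  roll: [0, 0, 0, 0, 0, 0, 0, 0]

```text
time_s: 8.5
eef_pos: [0.5884, -0.1861, 0.1779]
tool_rot: [-2.343, -2.092, 0.0]
contact_force: [0.0, 0.7, -0.5]
opening: 0.022
finger_force: 39.4
```

```bash
python3 g.py
python3 - <<'E'
from h import *
im,d=robot.read_camera('side');P=cloud('side',d,d>0);e=robot.read_state()['eef_pos']
for n,z in(('handle',(-.02,.0)),('jarrim',(.107-e[2],.115-e[2])),('collar',(-.04,-.02))):
    q=P[(np.hypot(*(P[:,:2]-e[:2]).T)<.04)&(P[:,2]-e[2]>z[0])&(P[:,2]-e[2]<z[1])]
    print(n,len(q),np.median(q,0),q.min(0),q.max(0))
cv2.imwrite('pics/s5.png',cv2.resize(im[120:330,200:380],None,fx=2.8,fy=2.8)[:,:,::-1])
E
```

```text
t 8.5 pos [ 0.5884 -0.1861  0.1779] q [-0.41  0.47  0.16  1.26 -0.    1.27] yaw 1.458 open 0.022016962124494045 F [ 0.   0.7 -0.5] 39.4442318379879
handle 93 [ 0.58792259 -0.19203735  0.16915846] [ 0.57773002 -0.19463785  0.15842009] [ 0.60119253 -0.18234567  0.17818296]
jarrim 173 [ 0.58901966 -0.18999497  0.11105788] [ 0.56700269 -0.2041819   0.1071575 ] [ 0.61421762 -0.16390928  0.11475454]
collar 135 [ 0.5872985  -0.19127132  0.15525536] [ 0.57342531 -0.19935571  0.14958273] [ 0.60575232 -0.17072579  0.15803814]
```

View pics/s5.png

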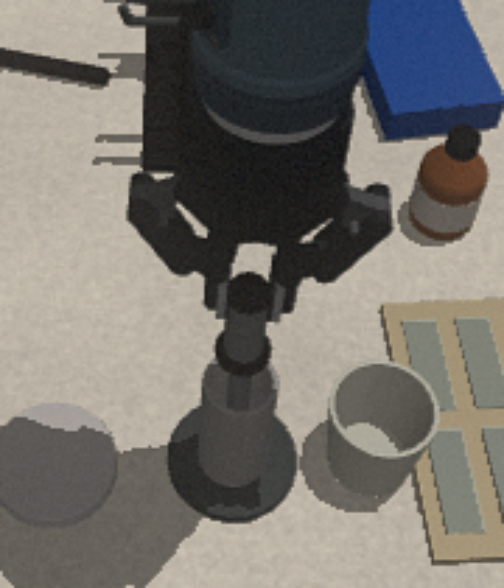

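The stem is inside the jar: the collar is at crop (243,350), just above the rim, at z ≈ 0.15, so about 6 mm remain. I lower slowly until contact.

Request:
apply_moves:
  linear:
    - [0, 0, 0.2]
    - [0, 0, 0.4]
    - [0, 0, 0.5]
    - [0, 0, 0.5]
  roll: [0, 0, 0, 0]

```text
time_s: 8.88
eef_pos: [0.5885, -0.1861, 0.173]
tool_rot: [-2.343, -2.092, 0.0]
contact_force: [-0.4, -0.0, -1.5]
opening: 0.0219
finger_force: 39.4
```

Request:
apply_moves:
  linear:
    - [0, 0, 0.1]
    - [0, 0, 0.2]
    - [0, 0, 0.3]
    - [0, 0, 0.3]
  roll: [0, 0, 0, 0]

```text
time_s: 9.22
eef_pos: [0.5895, -0.1866, 0.172]
tool_rot: [2.341, 2.09, 0.002]
contact_force: [-0.4, -0.2, 5.9]
opening: 0.0221
finger_force: 40.1
```

Request:
apply_moves:
  linear:
    - [0, 0, -0.2]
    - [0, 0, -0.2]
    - [0, 0, -0.2]
    - [0, 0, -0.2]
    - [0, 0, -0.2]
    - [0, 0, -0.2]
  roll: [0, 0, 0, 0, 0, 0]
  claw: 0

```text
time_s: 9.72
eef_pos: [0.5884, -0.1861, 0.1719]
tool_rot: [-2.343, -2.092, 0.0]
contact_force: [0.2, 0.8, 0.9]
opening: 0.0851
finger_force: 0.0
```

```bash
python3 g.py
python3 - <<'E'
from h import *
im,d=robot.read_camera('side')
cv2.imwrite('pics/s6.png',cv2.resize(im[120:330,200:380],None,fx=2.8,fy=2.8)[:,:,::-1])
E
```

```text
t 9.7167 pos [ 0.5884 -0.1861  0.1719] q [-0.41  0.47  0.15  1.24 -0.    1.27] yaw 1.458 open 0.085089433272754 F [0.2 0.8 0.9] 0.0
```

View pics/s6.png

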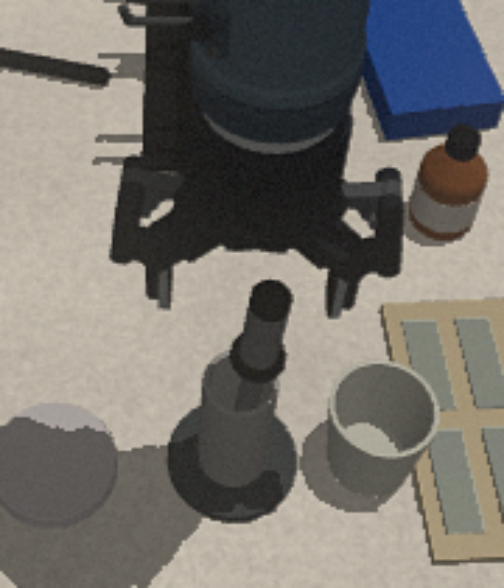

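The fingers are open. The pipette leans slightly against the right rim with its button at crop (270,300), about 50 px from either finger. I retreat upward.

Request:
apply_moves:
  linear:
    - [0, 0, -1]
    - [0, 0, -2.5]
    - [0, 0, -4.5]
    - [0, 0, -7]
    - [0, 0, -10]
    - [0, 0, -12]
    - [0, 0, -13]
    - [0, 0, -13]
  roll: [0, 0, 0, 0, 0, 0, 0, 0]

```text
time_s: 10.43
eef_pos: [0.5899, -0.1867, 0.3062]
tool_rot: [2.339, 2.089, 0.004]
contact_force: [-0.2, 0.0, 0.5]
opening: 0.0851
finger_force: 0.0
```

Request:
apply_moves:
  linear:
    - [0, -2, 0]
    - [0, -5, 0]
    - [0, -8, 0]
    - [0, -11, 0]
    - [0, -13, 0]
    - [0, -14, 0]
    - [0, -14, 0]
    - [0, -14, 0]
  roll: [0, 0, 0, 0, 0, 0, 0, 0]

```text
time_s: 11.1
eef_pos: [0.4492, -0.1702, 0.302]
tool_rot: [2.344, 2.092, 0.0]
contact_force: [1.1, -0.1, -0.3]
opening: 0.0849
finger_force: 0.0
```

```bash
python3 g.py
python3 - <<'E'
from h import *
im,d=robot.read_camera('side');P=cloud('side',d,d>0)
q=P[(np.hypot(*(P[:,:2]-(.59,-.181)).T)<.07)&(P[:,2]>.12)&(P[:,2]<.24)]
for a in (.14,.16,.18,.2):
    k=q[(q[:,2]>a)&(q[:,2]<a+.02)];print(a,len(k),np.median(k,0) if len(k) else '')
print(q[:,2].max())
cv2.imwrite('pics/s7.png',cv2.resize(im[20:330,180:380],None,fx=1.9,fy=1.9)[:,:,::-1])
E
```

```text
t 11.1 pos [ 0.4492 -0.1702  0.302 ] q [-0.49  0.18  0.06  1.46  0.    1.19] yaw 1.457 open 0.08493744719364235 F [ 1.1 -0.1 -0.3] 0.0
0.14 166 [ 0.60234769 -0.19433845  0.1499133 ]
0.16 100 [ 0.60503834 -0.19434519  0.17052502]
0.18 112 [ 0.60791822 -0.1945862   0.19101073]
0.2 193 [ 0.61313924 -0.18800161  0.21012259]
0.2129234736647039
```

View pics/s7.png

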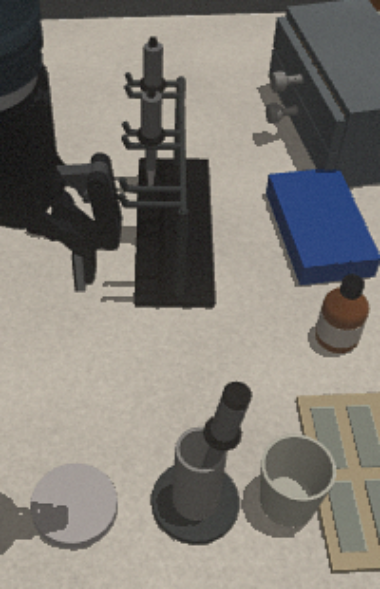

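The pipette stands in the jar leaning about 8° (button at (235,395)), with its top at z ≈ 0.212, which puts the tip on the floor. The jar is upright, both shorts are hanging, and the arm is clear.

```bash
python3 -c "
from plant import robot
print(robot.job_done())"
```

```text
the job is handed in; nothing more can be done
None
```

The long pipette is standing released in the steel jar with its tip on the floor, the jar is upright, and both short pipettes are still hanging; the job is handed in, but no verdict was returned.

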